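# Start the crank bolt of the seat-bracket clamp

### The job

Start the red crank bolt in the seat-bracket clamp without crossing its thread: taking it by the black sleeve, wind it backward (counter-clockwise seen from above) until you notice the bolt drop where the threads meet, then wind it forward (clockwise) one full turn from there. Finish while still holding: keep the sleeve firmly gripped and the bolt still, so that the second bolt can be fitted, and leave the other things on the bench where they are.

Things in the scene. Friction and masses are not known exactly. Their poses are not given: they have to be found in the camera images.
- fixture: the clamp: blue steel base plate 190 x 130 x 14 mm, fixed to the bench, carrying an aluminium strap 210 mm long with an end turned 30 mm up. Origin: centre of the plate's underside, on the bench (z = 0), straight below the bolt's vertical axis; z is up
- nut_top (a point): centre of the top face of the dark steel threaded boss (58 mm across, 50 mm tall, on the plate), 64 mm above the bench, on the bolt's axis. The boss does not move. Its thread starts at a different, hidden angle each time
- bolt_head (a point): centre of the top of the red crank's hub (36 mm across, 14 mm thick), on the bolt's axis, 104 mm above the bench when joint bolt_depth reads 0; sinks with the bolt. A red arm (22 mm wide, top 102 mm above the bench at depth 0) reaches 48 mm from the axis to the sleeve's steel pin; a counterweight reaches 37 mm the other way. Only the pin and sleeve rise above the hub's top
- sleeve_mid (a point): middle of the black sleeve with a yellow band, the crank's grip: an upright cylinder 22 mm across and 30 mm tall, 48 mm from the bolt's axis. Left alone its underside floats 8 mm above the arm and this point is 125 mm above the bench at depth 0. Its 8 mm steel pin ends in a 14 mm cap 41 mm above this point
- sleeve: the same sleeve (origin: centre of its underside). It spins freely on its vertical pin, so a hand gripping it can go round in a circle at a fixed gripper yaw. A light spring (40 N/m) carries it; along the pin it can slide 7 mm down and 21 mm up from where it floats, so the hand can stay at one height while the bolt rises, drops and sinks by itself
- bolt (a joint): turn of the bolt in rad, growing forward (clockwise from above, into the thread), one turn = 6.283. From above, the direction from the axis to the sleeve is the fixture's x axis turned clockwise by this value. It starts between 1.2 and 2.8; the thread drops at a value that differs each time, -0.7 to 0.7. About 0.04 N m of friction; it stays where it is left
- bolt_depth (a joint): how far the bolt has sunk, in m, growing downward; its own weight (about 4 N) sinks it, 8 mm a turn. It starts at 0.0005 to 0.0046, on top of the first thread; wound backward it climbs to 0, then falls at once to 0.008: the drop. Wound forward from there it reaches 0.016 after one turn. Wound on backward it climbs and drops again each turn. Stop at 0.026
- tape: bystander: orange and black pocket tape measure, 75 x 42 x 65 mm; origin at the middle of its underside
- jar: bystander: glass jar with a steel cap, 64 mm across, 75 mm tall; origin at the middle of its underside
- oiler: bystander: white plastic oil bottle with a red cap, 56 mm across, 150 mm tall; origin at the middle of its underside
- mirror: bystander: round black handlebar mirror lying face up, 104 mm across, 20 mm thick; origin at the middle of its underside
- driver: bystander: screwdriver with a yellow handle, 200 mm long, lying flat; origin at the middle of its underside (near the middle of its length)
- wrench: bystander: steel wrench, 180 mm long, lying flat; origin at the middle of its underside (near the middle of its length)
- scraper: bystander: yellow and black blade scraper, 150 x 28 x 16 mm, lying flat; origin at the middle of its underside

How it is judged (in metres and radians):
On the way, in this order (a step that is already met when the one before it is completed fails the run):
1. the bolt, wound backward, has dropped where the threads meet (value of joint bolt_depth above 0.0064 m and value of joint bolt below 1.5 rad), for 0.1 s.
2. the bolt has been wound forward one turn from the drop and is gripped by its sleeve (value of joint bolt_depth between 0.0136 and 0.0184 m and value of joint bolt below 9.2 rad and contact force between the fingers and sleeve above 5 N), for 0.2 s.
At the end, for the whole second after the job is handed in: the bolt stands one turn in from the drop (0.7 to 1.3 turns: joint bolt_depth between 13.6 and 18.4 mm), it is still (under 0.15 rad/s), and the fingers still grip its sleeve (over 5 N) (all of step 2 and velocity of joint bolt between -0.15 and 0.15 rad/s); the arm keeps its last pose, push and grip.
It fails at once if a bystander is pushed more than 30 mm from its place (distance of any of tape, jar, oiler, mirror, driver, wrench, scraper from where it was at the start of the episode above 0.03 m).
It fails at once if the bolt is run far beyond one turn (over 1.6 turns in from the drop) (value of joint bolt_depth above 0.0208 m).
It also fails if it takes over 58 s, if anything falls off the work surface, if the arm or the gripper's body presses on something with over 40 N, if the wrist force passes 120 N, or if a joint passes its speed limit or range.

### The arm

A 7-joint arm with a two-finger parallel gripper is mounted at the origin on the work surface. World frame = base frame: x ahead of the robot, y to its left, z up, the work surface at z = 0. Lengths are in mm, angles in rad, forces in N, time in s.
With the tool pointing down it reaches from about 425 to 875 mm from the base axis. Payload 4.7 kg.
Tool frame: the origin (TCP) lies where the fingers leave the gripper's body, on its centre line; the fingertips stand 70 mm ahead of it and the grasp point (between the pads) lies 51 mm ahead of it; z points along the fingers, y is the direction in which the jaws open and shut (so a half turn about z gives the same grasp; the last joint's range is limited). The gripper opens to 87 mm and grips with 3 to 60 N. Pads are 19 mm wide; open, the fingers measure 117 mm over their backs; the gripper's body (75 mm by 190 mm) begins 51 mm behind the grasp point.
Start: joints at [-1.267, 0.321, -0.07, 1.45, 0.023, 1.371, -0.057], TCP at [185.767, 622.904, 292.287] pointing down, gripper open.
Joint ranges: [-2.86, 2.86], [-0.3, 2.09], [-1.38, 1.24], [0.06, 2.45], [-1.56, 4.7], [0.09, 2.05], [-2.69, 2.69]. Speed limits (rad/s): [2.57, 2.57, 3.14, 3.14, 3.14, 3.14, 3.14].

### API

Orientations are given as a rotation vector (axis times angle).
In Python, from station import sensors, cams, ticket gives the robot as it stands.
- The arm moves only by the tool move_arm, never from a script. Its argument "rows" is a list of rows, each a list of 4 numbers: the shift along the tool's x, y, z in mm, then the turn about the tool's z in rad. A call has 1 to 12 rows; each row shifts and turns the commanded pose from where the row before left it, along the tool's axes as they then stand; what a row does not reach is not made up. A row lasts 1/10 s, in which the tool goes at most 50 mm and 8.59 degrees, less where a joint would pass 70% of its speed; a pose out of reach is approached as far as the arm can. A call with a gripper value outside its range is refused whole. "gripper" is the opening, from 0 (shut) to 1 (fully open), set as the call begins (left out, the last holds). The fingers move at their own pace and stop on an object; "force" is the grip in N (left out, the last holds). Time passes only in rows, so rows that do not move let the fingers close. It gives the time, the measured TCP pose, the force and the opening at its end, in the units of the state.
- sensors.sense(): the state, without advancing time (a new reading comes with each control period).
- cams.snapshot(name): name is "side" or "top" or "wrist"; returns a dict with "frame" (400x640x3 uint8, blue, green, red), "fx", "fy", "cx", "cy" (pixels), "distortion" ([k1, k2, p1, p2, k3] as OpenCV has them; the pictures are not rectified), "xyz" and "rotation" of the camera in the world. Camera axes: x right, y down, z forward; pixel columns grow to the right and rows downward; lengths in mm; the calibration is good to about 2 mm. A picture is of the moment at which its call begins. There is no depth.
- ticket.hand_in(): hands the job in, once; it reports no verdict.
The state is a dict: "time_s": time; "joints": joint angles; "qd": joint speeds; "effort": joint torques, N m; "ee_pos": TCP position; "eef_rot": TCP orientation; "wrist_force": force on the tool from outside, world axes, zero at the start; "wrist_torque": the same for the moment, N m; "grip_width": finger opening in mm.
Only numpy, scipy, OpenCV 4.12 (cv2) and the standard library are available. Lean on these libraries where they do the work, as an engineer would, in place of code of your own. Each camera call takes 0.05 s, during which the arm holds its last target.

## Working session

There is one attempt and no reset: what is moved stays moved. The work goes in short steps, Python scripts to look and compute and a tool call to move; the robot and the scene stay as the last step left them, time stands still between calls to the robot, and variables do not carry over. Pictures are saved under pics/ and viewed, and the job is handed in when it is done.

Besides the shell and the picture viewer there is one more tool, called as name([rows], argument=value, ...), one row to a line, values as JSON. move_arm: Moves the arm, as the interface text tells. Its arguments: {"type":"object","properties":{"rows":{"type":"array","items":{"type":"array","items":{"type":"number"}}},"gripper":{"type":"number"},"force":{"type":"number"}},"required":["rows"]}

```bash
ls; mkdir -p pics; python3 - <<'E'
from station import sensors,cams
import cv2,numpy as np
s=sensors.sense()
print({k:np.round(v,3).tolist() for k,v in s.items()})
for n in ["side","top","wrist"]:
    d=cams.snapshot(n); cv2.imwrite(f"pics/{n}0.png",d["frame"])
    print(n,d["fx"],d["fy"],d["cx"],d["cy"],d["distortion"],np.round(d["xyz"],1),np.round(d["rotation"],4).tolist())
E
```

```text
pics
{'time_s': 0.0, 'joints': [-1.267, 0.322, -0.07, 1.452, 0.023, 1.371, -0.057], 'qd': [0.001, 0.001, -0.001, -0.001, -0.0, -0.002, -0.002], 'effort': [0.0, -49.13, -0.404, -31.253, -0.064, 0.044, 0.0], 'ee_pos': [185.64, 622.516, 291.21], 'eef_rot': [-0.453, -3.109, 0.003], 'wrist_force': [0.467, 0.054, 0.207], 'wrist_torque': [0.024, 0.037, 0.029], 'grip_width': 86.982}
side 440.77844700572143 440.77844700572143 318.3831904091051 193.83323370430242 [-0.0189907  0.         0.         0.         0.       ] [ 495.3 -835.7 1029.7] [-2.389, 0.1908, -0.0685]
top 413.87142883497137 413.87142883497137 310.71443371734165 202.90486498481485 [0.02754302 0.         0.         0.         0.        ] [ 435.8    2.9 1503.2] [-2.1935, 2.129, -0.1578]
wrist 335.2346914797673 335.2346914797673 319.9586797535099 205.53723140599067 [0.00611682 0.         0.         0.         0.        ] [109.7 644.9 384.7] [2.3191, 1.7305, 0.254]
```

View pics/side0.png

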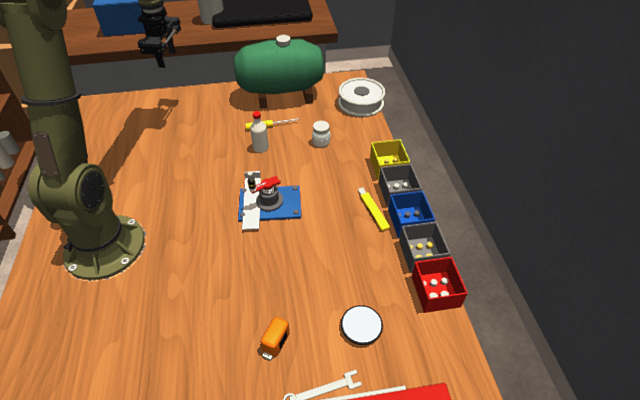

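View pics/top0.png

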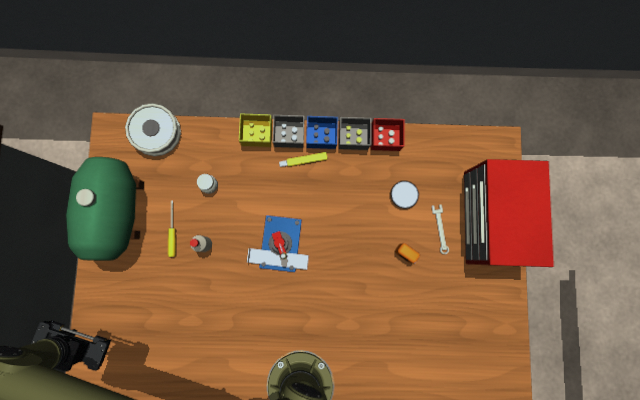

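View pics/wrist0.png

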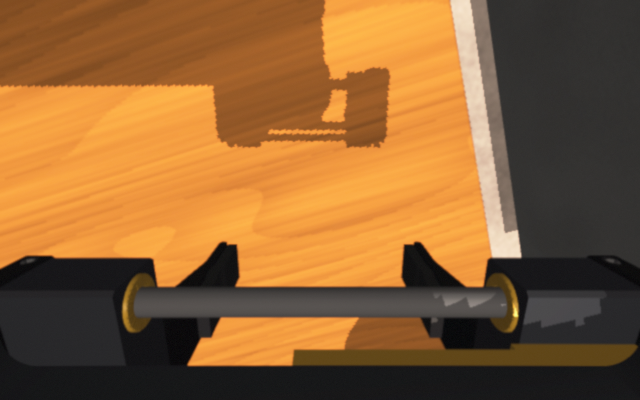

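```bash
python3 - <<'E'
import cv2
a=cv2.imread("pics/side0.png")[160:240,220:320]; b=cv2.imread("pics/top0.png")[205:280,235:325]
cv2.imwrite("pics/side0c.png",cv2.resize(a,None,fx=7,fy=7,interpolation=cv2.INTER_CUBIC))
cv2.imwrite("pics/top0c.png",cv2.resize(b,None,fx=8,fy=8,interpolation=cv2.INTER_CUBIC))
E
```

```text
(no output)
```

View pics/side0c.png

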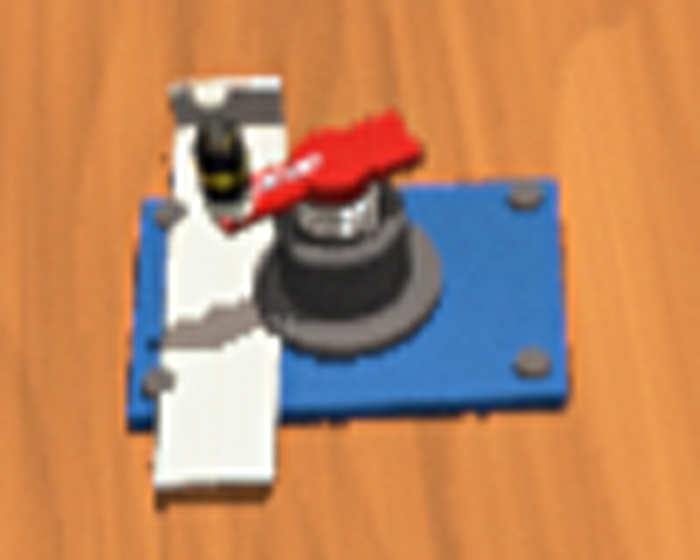

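View pics/top0c.png

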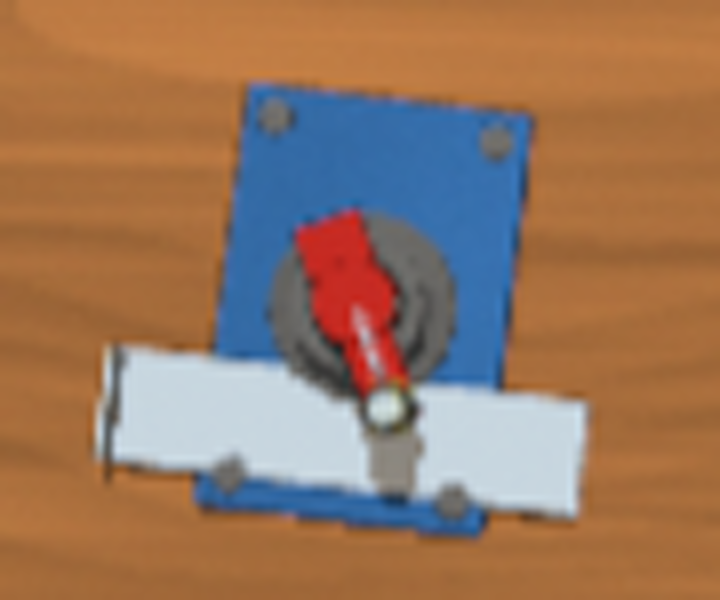

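```bash
cat > h.py <<'E'
import numpy as np,cv2
from scipy.spatial.transform import Rotation as R
CAM={"side":(440.77844700572143,318.3831904091051,193.83323370430242,-0.0189907,[495.3,-835.7,1029.7],[-2.389,0.1908,-0.0685]),
"top":(413.87142883497137,310.71443371734165,202.90486498481485,0.02754302,[435.8,2.9,1503.2],[-2.1935,2.129,-0.1578])}
def camof(d): return (d["fx"],d["cx"],d["cy"],d["distortion"][0],d["xyz"],d["rotation"])
def ray(c,uv):
    f,cx,cy,k,x,r=CAM[c] if isinstance(c,str) else c
    p=cv2.undistortPoints(np.array([[uv]],float),np.array([[f,0,cx],[0,f,cy],[0,0,1]]),np.array([k,0,0,0,0.]))[0,0]
    d=R.from_rotvec(np.ravel(r)).as_matrix()@np.array([p[0],p[1],1]) if np.size(r)==3 else np.array(r)@np.array([p[0],p[1],1])
    return np.array(x,float),d/np.linalg.norm(d)
def tri(obs):
    A=np.zeros((3,3));b=np.zeros(3)
    rs=[ray(*o) for o in obs]
    for o,d in rs:
        P=np.eye(3)-np.outer(d,d);A+=P;b+=P@o
    X=np.linalg.solve(A,b)
    return X,[np.linalg.norm((np.eye(3)-np.outer(d,d))@(X-o)) for o,d in rs]
def atz(c,uv,z):
    o,d=ray(c,uv); return o+d*(z-o[2])/d[2]
E
python3 - <<'E'
from h import *
np.set_printoptions(precision=1,suppress=True)
print("cap",tri([("side",(250.3,173.9)),("top",(283.5,256.0))]))
print("hub",tri([("side",(268.9,182.9)),("top",(278.75,241.5))]))
print("cap@164",atz("top",(283.5,256),164),"hub@102",atz("top",(278.75,241.5),102))
c=[atz("top",(235+u/8,205+v/8),14) for u,v in [(250,85),(533,115),(485,533),(200,503)]]
print(np.array(c),sum(c)/4, np.linalg.norm(c[0]-c[3]),np.linalg.norm(c[0]-c[1]))
E
```

```text
cap (array([438.9,  66.9, 158. ]), [np.float64(1.9057661064316118), np.float64(1.90576610643147)])
hub (array([487.3,  87.9,  92.2]), [np.float64(1.9636789018249223), np.float64(1.9636789018249154)])
cap@164 [437.   66.5 164. ] hub@102 [484.9  87.2 102. ]
[[579.6 141.1  14. ]
 [569.9  13.2  14. ]
 [383.4  28.6  14. ]
 [393.1 155.2  14. ]] [481.5  84.5  14. ] 187.06491416250662 128.28555053890324
```

```bash
cat >> h.py <<'E'
def totool(s,w):
    return R.from_rotvec(s["eef_rot"]).inv().apply(np.array(w,float))
E
python3 - <<'E'
from h import *
from station import sensors
s=sensors.sense();np.set_printoptions(precision=4,suppress=True)
print(R.from_rotvec(s["eef_rot"]).as_matrix(),s["ee_pos"],totool(s,np.array([438,67,265])-s["ee_pos"]))
E
```

```text
[[-0.9583  0.2857 -0.0004]
 [ 0.2857  0.9583 -0.0015]
 [-0.0001 -0.0015 -1.    ]] [185.6899 622.5718 291.3793] [-400.5354 -460.2742   27.1179]
```

move_arm([
  [-26,-30,1,0],
  [-29,-33,1,0],
  [-29,-33,1,0],
  [-29,-33,1,0],
  [-29,-33,1,0],
  [-29,-33,1,0],
  [-29,-33,1,0],
  [-29,-33,1,0],
  [-29,-33,1,0],
  [-29,-33,1,0],
  [-29,-33,1,0],
  [-29,-33,1,0],
], gripper=1)

```text
time_s: 1.35
ee_pos: [404.4, 145.9, 280.2]
eef_rot: [0.453, 3.109, 0.001]
wrist_force: [-0.2, 0.8, -0.7]
grip_width: 86.9
```

move_arm([
  [-29,-33,4,0],
  [-26,-34,4,0],
  [0,0,4,-0.1],
  [0,0,3,-0.1],
  [0,0,0,-0.09],
  [0,0,0,0],
  [0,0,0,0],
])

```text
time_s: 2.05
ee_pos: [437.5, 67.8, 265.2]
eef_rot: [-0.003, -3.142, -0.0]
wrist_force: [-0.0, -0.9, 0.4]
grip_width: 86.9
```

```bash
python3 - <<'E'
from h import *
from station import sensors,cams
s=sensors.sense();np.set_printoptions(precision=4,suppress=True)
print(s["time_s"],R.from_rotvec(s["eef_rot"]).as_matrix(),s["ee_pos"],s["wrist_force"],s["joints"])
d=cams.snapshot("wrist");cv2.imwrite("pics/w1.png",d["frame"]);print(camof(d))
E
```

```text
2.05 [[-1.      0.0018 -0.0001]
 [ 0.0018  1.      0.0001]
 [ 0.0001  0.0001 -1.    ]] [437.5478  67.8253 265.2092] [-0.0491 -0.8726  0.4073] [-0.7511 -0.1419  0.4976  1.9884  0.0705  1.2789  1.2909]
(335.2346914797673, 319.9586797535099, 205.53723140599067, np.float64(0.006116816447713062), array([358.179 ,  67.4577, 358.6527]), array([2.064 , 2.0622, 0.3046]))
```

View pics/w1.png

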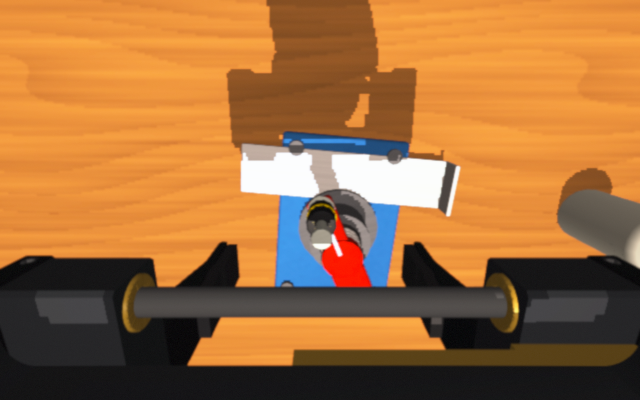

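```bash
python3 - <<'E'
import cv2
a=cv2.imread("pics/w1.png")[170:300,250:410]
cv2.imwrite("pics/w1c.png",cv2.resize(a,None,fx=5,fy=5,interpolation=cv2.INTER_CUBIC))
E
```

```text
(no output)
```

View pics/w1c.png

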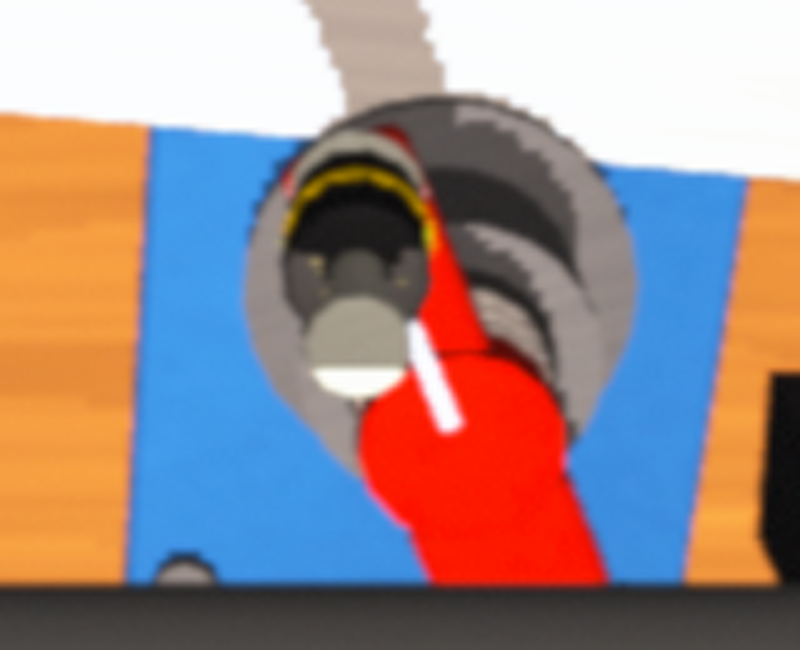

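```bash
python3 - <<'E'
from h import *
np.set_printoptions(precision=1,suppress=True)
W=(335.2346914797673, 319.9586797535099, 205.53723140599067,0.0061168,[358.179,67.4577,358.6527],[2.064,2.0622,0.3046])
cap=(321.4,239.2);hub=(342.6,259.6)
print(tri([(W,cap),("side",(250.3,173.9)),("top",(283.5,256.0))]))
print(tri([(W,hub),("side",(268.9,182.9)),("top",(278.75,241.5))]))
print(tri([(W,cap),("top",(283.5,256.0))]),tri([(W,hub),("top",(278.75,241.5))]))
print(atz(W,cap,163),atz(W,hub,101),atz(W,(321.4,225),137))
E
```

```text
(array([439.6,  67.2, 158.8]), [np.float64(1.813469477308123), np.float64(1.4114572109581645), np.float64(2.665248254819206)])
(array([487.4,  87.3,  93.1]), [np.float64(0.5323905760214022), np.float64(1.8371257897788322), np.float64(2.179311904005826)])
(array([437.1,  67.2, 168.6]), [np.float64(0.9372656581974219), np.float64(0.9372656581973983)]) (array([485.1,  86.9,  98.5]), [np.float64(0.4888688476856897), np.float64(0.488868847685676)])
[439.5  68.2 163. ] [483.9  86.3 101. ] [439.6  68.2 137. ]
```

move_arm([
  [-2,0,10,0],
  [0,0,20,0],
  [0,0,20,0],
  [0,0,20,0],
  [0,0,12,0],
  [0,0,6,0],
  [0,0,0,0],
])

```text
time_s: 2.8
ee_pos: [439.4, 67.7, 176.6]
eef_rot: [-0.0, -3.14, 0.001]
wrist_force: [-0.6, -1.0, 0.4]
grip_width: 86.9
```

```bash
python3 - <<'E'
from h import *
from station import sensors,cams
s=sensors.sense();np.set_printoptions(precision=4,suppress=True)
print(s["time_s"],s["ee_pos"],s["wrist_force"],s["joints"])
d=cams.snapshot("wrist");cv2.imwrite("pics/w2.png",d["frame"])
d=cams.snapshot("side");cv2.imwrite("pics/s2c.png",cv2.resize(d["frame"][140:240,200:330],None,fx=6,fy=6,interpolation=cv2.INTER_CUBIC))
E
```

```text
2.8 [439.3604  67.6808 176.6296] [-0.6433 -0.9688  0.3518] [-0.7447 -0.0416  0.5264  2.0959  0.0241  1.0829  1.3406]
```

View pics/w2.png

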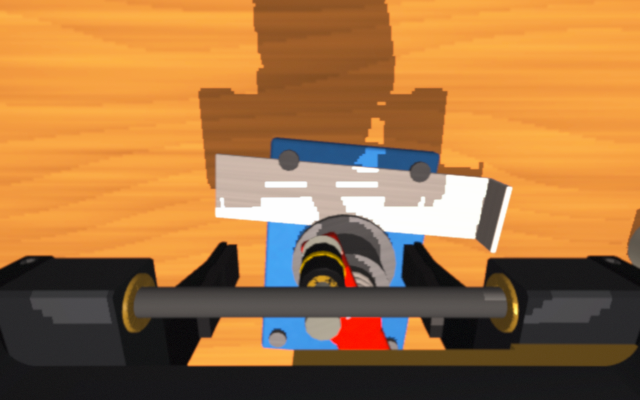

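View pics/s2c.png

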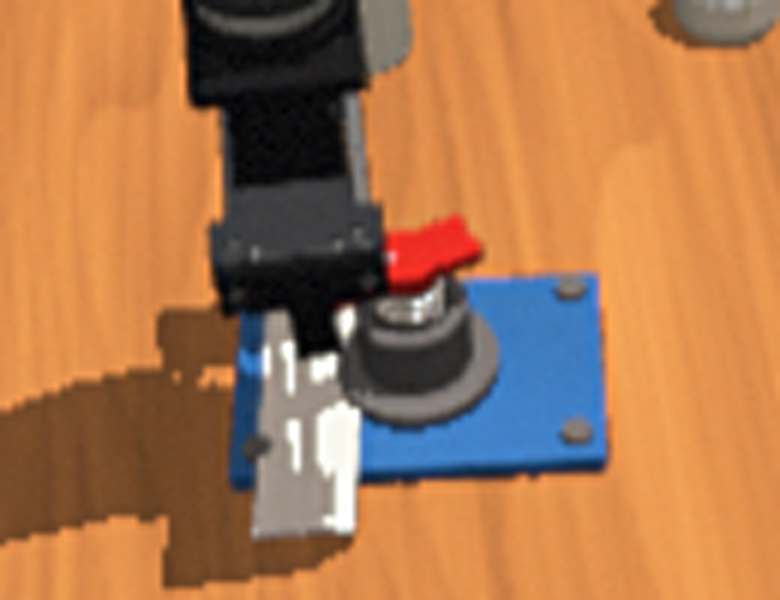

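move_arm([
  [0,0,0,0],
  [0,0,0,0],
  [0,0,0,0],
  [0,0,0,0],
  [0,0,0,0],
  [0,0,0,0],
  [0,0,0,0],
  [0,0,0,0],
], gripper=0, force=30)

```text
time_s: 3.7
ee_pos: [439.6, 67.8, 177.2]
eef_rot: [-0.0, 3.142, 0.0]
wrist_force: [-0.5, -0.6, -0.1]
grip_width: 31.0
```

```bash
python3 - <<'E'
from h import *
from station import sensors,cams
s=sensors.sense();np.set_printoptions(precision=4,suppress=True)
print(s["time_s"],s["ee_pos"],s["wrist_force"],s["wrist_torque"],s["grip_width"])
d=cams.snapshot("wrist");cv2.imwrite("pics/w3.png",cv2.resize(d["frame"][190:360,220:430],None,fx=3.5,fy=3.5,interpolation=cv2.INTER_CUBIC))
E
```

```text
3.7 [439.6389  67.7808 177.2416] [-0.5293 -0.5775 -0.0963] [0.0386 0.0355 0.0101] 30.986449296622013
```

View pics/w3.png

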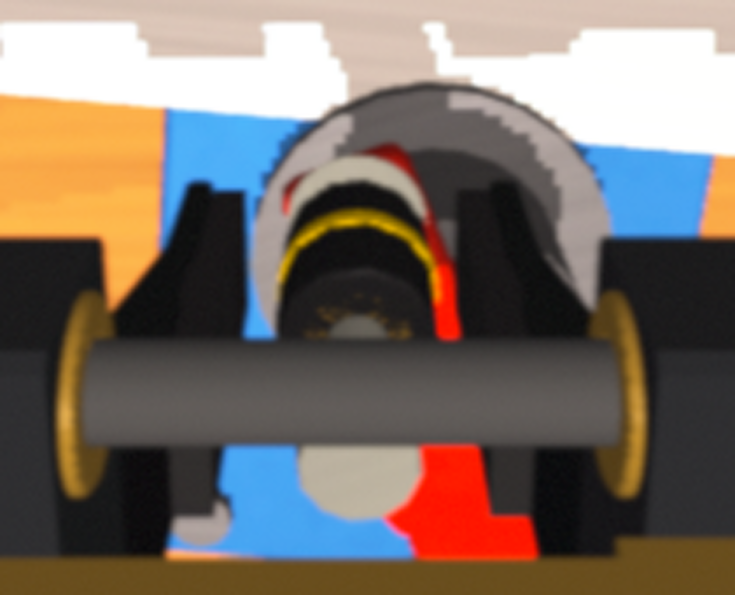

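Still closing (31 mm opening); wait a few more rows.

move_arm([
  [0,0,0,0],
  [0,0,0,0],
  [0,0,0,0],
  [0,0,0,0],
])

```text
time_s: 4.15
ee_pos: [439.7, 68.0, 177.3]
eef_rot: [-0.001, 3.141, 0.0]
wrist_force: [-0.3, 0.6, 0.3]
grip_width: 21.3
```

```bash
cat > look.py <<'E'
import sys
from h import *
from station import sensors,cams
s=sensors.sense();np.set_printoptions(precision=3,suppress=True)
p=np.array(s["ee_pos"]);A=np.array([484,86.5])
v=p[:2]-A; print(s["time_s"],p,"F",s["wrist_force"],"T",s["wrist_torque"],"w",round(s["grip_width"],2))
print("r",np.hypot(*v).round(2),"bolt~",-0.077-np.arctan2(v[1],v[0]),"(mod 2pi)")
d=cams.snapshot("wrist");cv2.imwrite(f"pics/{sys.argv[1]}.png",cv2.resize(d["frame"][190:360,220:430],None,fx=3.5,fy=3.5,interpolation=cv2.INTER_CUBIC))
E
python3 look.py w4
```

```text
4.15 [439.671  67.965 177.291] F [-0.26   0.628  0.313] T [ 0.221 -0.015 -0.018] w 21.27
r 48.05 bolt~ 2.6685663138772893 (mod 2pi)
```

View pics/w4.png

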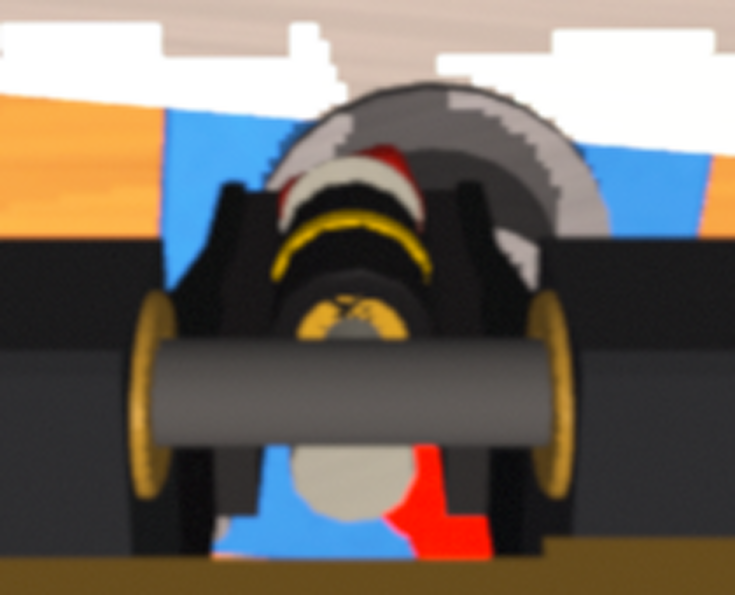

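```bash
cat > arc.py <<'E'
import sys,numpy as np
# th0 dth n : relative tool steps, r=48
t0,dt,n=map(float,sys.argv[1:4]);n=int(n)
th=t0+dt*np.arange(n+1)
P=48*np.c_[-np.cos(th),np.sin(th)]
Q=np.round(P-P[0],1);D=np.diff(Q,axis=0)
for i in range(0,n,12): print([[round(float(a),1),round(float(b),1),0,0] for a,b in D[i:i+12]], "end th",round(th[min(i+12,n)],3),"bolt",round(-0.077-th[min(i+12,n)]+2*np.pi,3))
E
python3 arc.py 3.537 0.1 36
```

```text
[[-2.1, -4.3, 0, 0], [-2.5, -4.1, 0, 0], [-2.8, -3.9, 0, 0], [-3.3, -3.5, 0, 0], [-3.6, -3.2, 0, 0], [-3.9, -2.8, 0, 0], [-4.1, -2.4, 0, 0], [-4.4, -2.0, 0, 0], [-4.5, -1.5, 0, 0], [-4.7, -1.1, 0, 0], [-4.8, -0.6, 0, 0], [-4.8, -0.1, 0, 0]] end th 4.737 bolt 1.469
[[-4.8, 0.4, 0, 0], [-4.7, 0.8, 0, 0], [-4.6, 1.3, 0, 0], [-4.5, 1.8, 0, 0], [-4.2, 2.1, 0, 0], [-4.1, 2.7, 0, 0], [-3.7, 2.9, 0, 0], [-3.4, 3.4, 0, 0], [-3.1, 3.7, 0, 0], [-2.7, 4.0, 0, 0], [-2.3, 4.2, 0, 0], [-1.8, 4.4, 0, 0]] end th 5.937 bolt 0.269
[[-1.4, 4.6, 0, 0], [-1.0, 4.7, 0, 0], [-0.4, 4.8, 0, 0], [0.0, 4.8, 0, 0], [0.5, 4.7, 0, 0], [0.9, 4.7, 0, 0], [1.5, 4.6, 0, 0], [1.9, 4.4, 0, 0], [2.3, 4.2, 0, 0], [2.7, 4.0, 0, 0], [3.1, 3.6, 0, 0], [3.5, 3.4, 0, 0]] end th 7.137 bolt -0.931
```

move_arm([
  [-2.1,-4.3,0,0],
  [-2.5,-4.1,0,0],
  [-2.8,-3.9,0,0],
  [-3.3,-3.5,0,0],
  [-3.6,-3.2,0,0],
  [-3.9,-2.8,0,0],
  [-4.1,-2.4,0,0],
])

```text
time_s: 4.9
ee_pos: [462.2, 43.6, 177.2]
eef_rot: [0.0, -3.141, -0.0]
wrist_force: [-0.5, 3.7, 0.5]
grip_width: 21.0
```

```bash
python3 look.py w5
```

```text
4.9 [462.228  43.551 177.233] F [-0.502  3.675  0.539] T [0.759 0.234 0.051] w 20.99
r 48.15 bolt~ 1.9629787632553315 (mod 2pi)
```

View pics/w5.png

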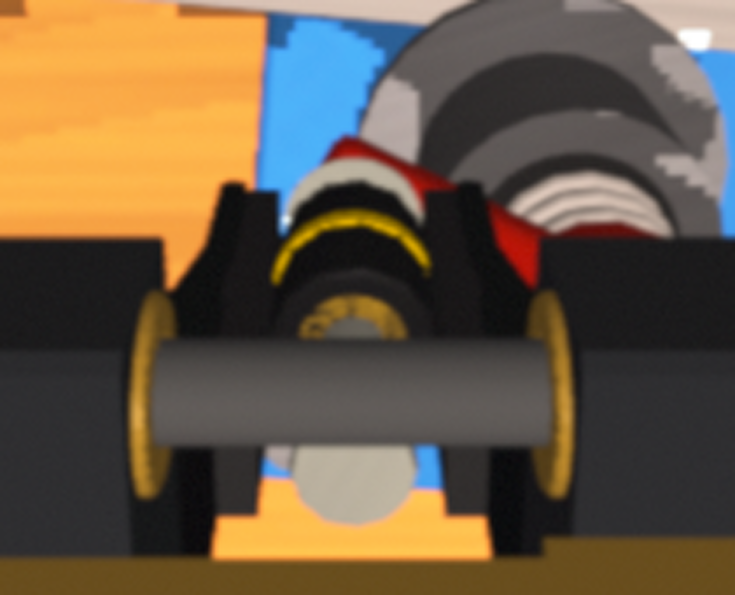

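move_arm([
  [-4.4,-2.0,0,0],
  [-4.5,-1.5,0,0],
  [-4.7,-1.1,0,0],
  [-4.8,-0.6,0,0],
  [-4.8,-0.1,0,0],
  [-4.8,0.4,0,0],
  [-4.7,0.8,0,0],
  [-4.6,1.3,0,0],
  [-4.5,1.8,0,0],
  [-4.2,2.1,0,0],
])

```text
time_s: 5.95
ee_pos: [508.0, 44.6, 177.1]
eef_rot: [0.0, -3.141, 0.001]
wrist_force: [-2.9, 1.9, -0.1]
grip_width: 21.1
```

```bash
python3 look.py w6
```

```text
5.95 [508.007  44.647 177.078] F [-2.933  1.891 -0.075] T [ 0.52   0.876 -0.   ] w 21.12
r 48.25 bolt~ 0.9730238840060723 (mod 2pi)
```

View pics/w6.png

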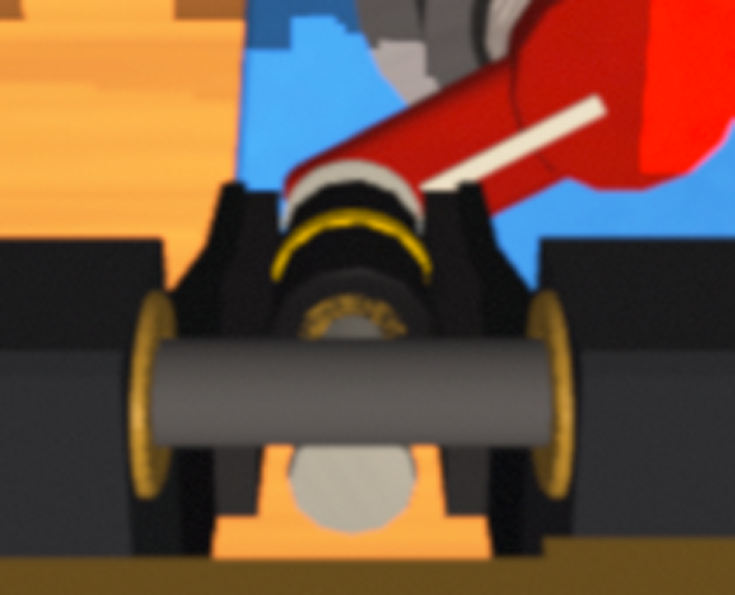

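move_arm([
  [-4.1,2.7,0,0],
  [-3.7,2.9,0,0],
  [-3.4,3.4,0,0],
  [-3.1,3.7,0,0],
])

```text
time_s: 6.4
ee_pos: [522.4, 57.3, 177.2]
eef_rot: [0.0, -3.141, 0.001]
wrist_force: [-4.0, 0.8, 0.2]
grip_width: 21.1
```

```bash
python3 look.py w7
```

```text
6.4 [522.438  57.348 177.196] F [-4.031  0.823  0.186] T [-0.103  1.124  0.034] w 21.13
r 48.24 bolt~ 0.5718718511614497 (mod 2pi)
```

View pics/w7.png

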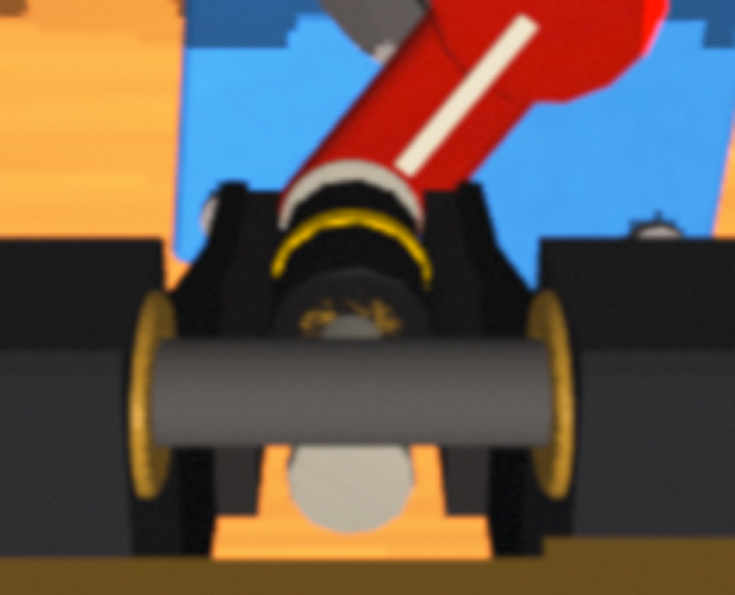

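move_arm([
  [-2.7,4.0,0,0],
  [-2.3,4.2,0,0],
  [-1.8,4.4,0,0],
  [-1.4,4.6,0,0],
])

```text
time_s: 6.85
ee_pos: [530.6, 74.4, 177.2]
eef_rot: [0.0, 3.142, -0.001]
wrist_force: [-3.8, -1.0, 0.6]
grip_width: 21.0
```

```bash
python3 look.py w8
```

```text
6.85 [530.629  74.408 177.224] F [-3.846 -0.96   0.645] T [-0.367  0.863  0.01 ] w 20.99
r 48.17 bolt~ 0.17674109347087286 (mod 2pi)
```

View pics/w8.png

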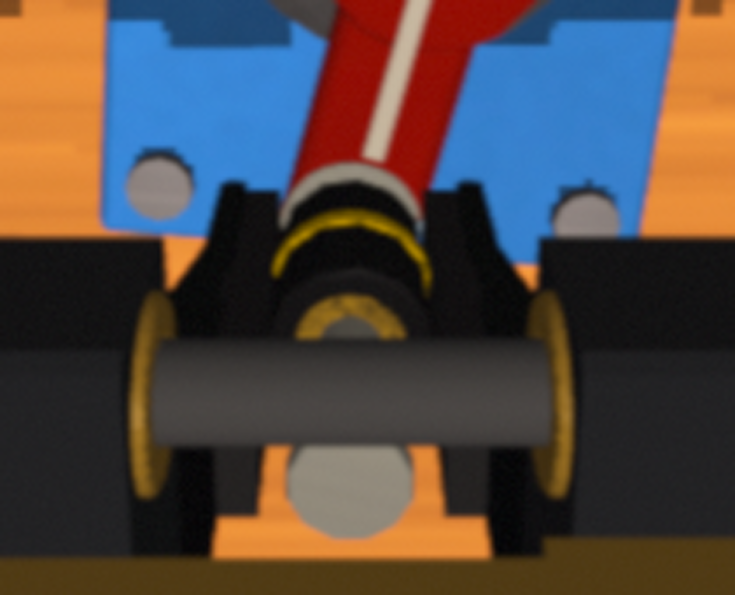

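move_arm([
  [-1.0,4.7,0,0],
  [-0.4,4.8,0,0],
  [0.0,4.8,0,0],
  [0.5,4.7,0,0],
])

```text
time_s: 7.3
ee_pos: [531.6, 93.6, 177.4]
eef_rot: [0.0, 3.141, -0.001]
wrist_force: [-2.4, -3.4, 0.7]
grip_width: 21.5
```

```bash
python3 look.py w9
```

```text
7.3 [531.593  93.593 177.385] F [-2.365 -3.373  0.703] T [-0.721  0.644 -0.019] w 21.53
r 48.12 bolt~ -0.22494560817354564 (mod 2pi)
```

View pics/w9.png

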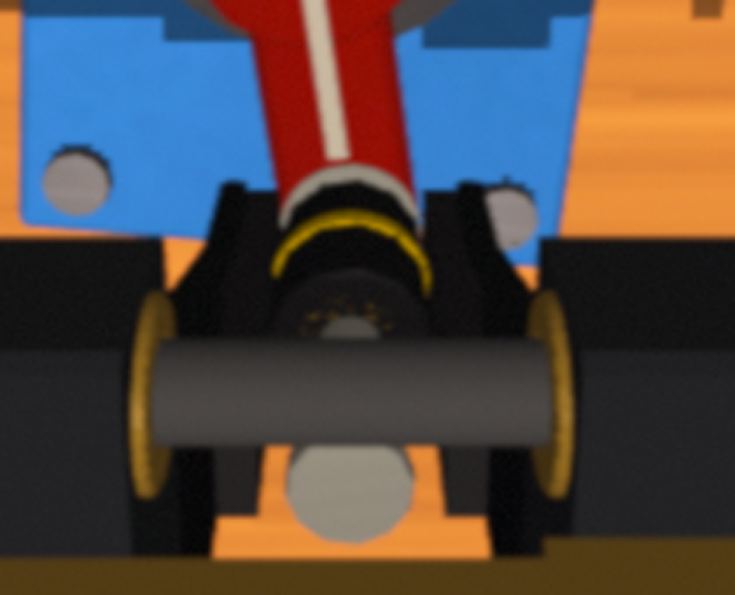

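Cap bottom at y≈542 (still climbing, no drop). Continue.

move_arm([
  [0.9,4.7,0,0],
  [1.5,4.6,0,0],
  [1.9,4.4,0,0],
  [0,0,0,0],
])

```text
time_s: 7.75
ee_pos: [526.8, 108.4, 177.3]
eef_rot: [-0.002, 3.141, 0.001]
wrist_force: [-2.7, -1.6, 0.8]
grip_width: 21.0
```

```bash
python3 look.py w10
```

```text
7.75 [526.804 108.364 177.291] F [-2.673 -1.616  0.837] T [-0.204  0.489 -0.011] w 21.05
r 48.06 bolt~ -0.5492440276795894 (mod 2pi)
```

View pics/w10.png

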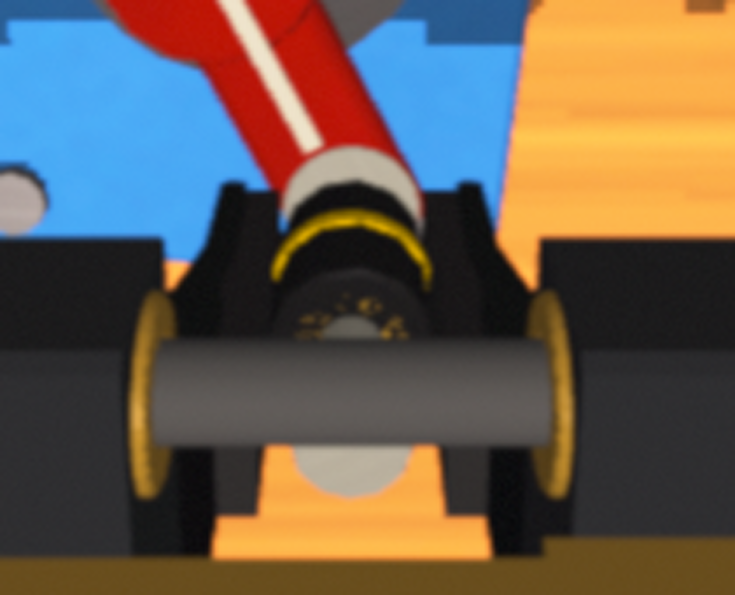

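move_arm([
  [0,0,0,0],
  [0,0,0,0],
])

```text
time_s: 8.0
ee_pos: [527.0, 108.0, 177.3]
eef_rot: [-0.001, 3.141, 0.002]
wrist_force: [-2.6, -0.0, -0.1]
grip_width: 21.3
```

```bash
python3 look.py w11; python3 arc.py 6.637 -0.1 64
```

```text
8.0 [526.998 107.985 177.33 ] F [-2.641 -0.007 -0.114] T [0.105 0.539 0.004] w 21.26
r 48.07 bolt~ -0.5403870990076863 (mod 2pi)
[[-1.4, -4.6, 0, 0], [-1.0, -4.7, 0, 0], [-0.5, -4.7, 0, 0], [0.0, -4.8, 0, 0], [0.4, -4.8, 0, 0], [1.0, -4.7, 0, 0], [1.4, -4.6, 0, 0], [1.8, -4.4, 0, 0], [2.3, -4.3, 0, 0], [2.7, -3.9, 0, 0], [3.1, -3.7, 0, 0], [3.4, -3.4, 0, 0]] end th 5.437 bolt 0.769
[[3.8, -3.0, 0, 0], [4.0, -2.6, 0, 0], [4.3, -2.2, 0, 0], [4.4, -1.7, 0, 0], [4.6, -1.3, 0, 0], [4.8, -0.9, 0, 0], [4.7, -0.3, 0, 0], [4.8, 0.1, 0, 0], [4.8, 0.6, 0, 0], [4.7, 1.1, 0, 0], [4.5, 1.5, 0, 0], [4.4, 2.0, 0, 0]] end th 4.237 bolt 1.969
[[4.1, 2.4, 0, 0], [3.9, 2.8, 0, 0], [3.6, 3.2, 0, 0], [3.3, 3.5, 0, 0], [2.9, 3.8, 0, 0], [2.5, 4.2, 0, 0], [2.0, 4.3, 0, 0], [1.6, 4.5, 0, 0], [1.2, 4.6, 0, 0], [0.7, 4.8, 0, 0], [0.2, 4.8, 0, 0], [-0.2, 4.8, 0, 0]] end th 3.037 bolt 3.169
[[-0.8, 4.7, 0, 0], [-1.2, 4.7, 0, 0], [-1.6, 4.5, 0, 0], [-2.2, 4.3, 0, 0], [-2.5, 4.1, 0, 0], [-2.9, 3.8, 0, 0], [-3.3, 3.5, 0, 0], [-3.6, 3.1, 0, 0], [-3.9, 2.8, 0, 0], [-4.2, 2.3, 0, 0], [-4.4, 2.0, 0, 0], [-4.5, 1.5, 0, 0]] end th 1.837 bolt 4.369
[[-4.7, 1.0, 0, 0], [-4.8, 0.6, 0, 0], [-4.8, 0.0, 0, 0], [-4.8, -0.4, 0, 0], [-4.7, -0.8, 0, 0], [-4.6, -1.4, 0, 0], [-4.4, -1.8, 0, 0], [-4.3, -2.2, 0, 0], [-4.0, -2.7, 0, 0], [-3.7, -3.0, 0, 0], [-3.4, -3.4, 0, 0], [-3.1, -3.7, 0, 0]] end th 0.637 bolt 5.569
[[-2.6, -4.0, 0, 0], [-2.3, -4.2, 0, 0], [-1.8, -4.5, 0, 0], [-1.3, -4.6, 0, 0]] end th 0.237 bolt 5.969
```

View pics/w11.png

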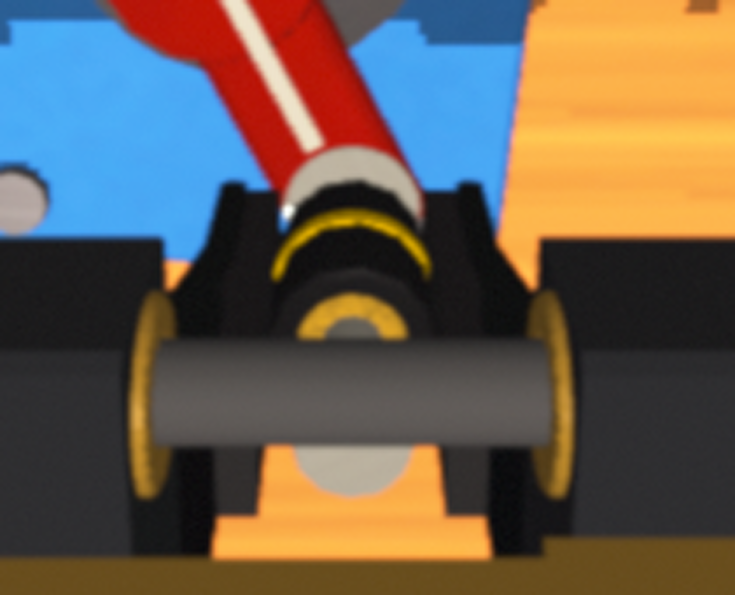

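The cap bottom stays at about y=496, against 542 before, so the bolt has dropped. Wind forward.

move_arm([
  [-1.4,-4.6,0,0],
  [-1.0,-4.7,0,0],
  [-0.5,-4.7,0,0],
  [0.0,-4.8,0,0],
  [0.4,-4.8,0,0],
  [1.0,-4.7,0,0],
  [1.4,-4.6,0,0],
  [1.8,-4.4,0,0],
  [2.3,-4.3,0,0],
  [2.7,-3.9,0,0],
  [3.1,-3.7,0,0],
  [3.4,-3.4,0,0],
])

```text
time_s: 9.25
ee_pos: [515.9, 51.8, 178.3]
eef_rot: [0.003, 3.136, -0.004]
wrist_force: [5.5, -3.1, -0.4]
grip_width: 21.3
```

```bash
python3 look.py w12
```

```text
9.25 [515.935  51.782 178.286] F [ 5.55  -3.1   -0.383] T [-0.731 -1.276 -0.023] w 21.27
r 47.17 bolt~ 0.7501213162904784 (mod 2pi)
```

View pics/w12.png

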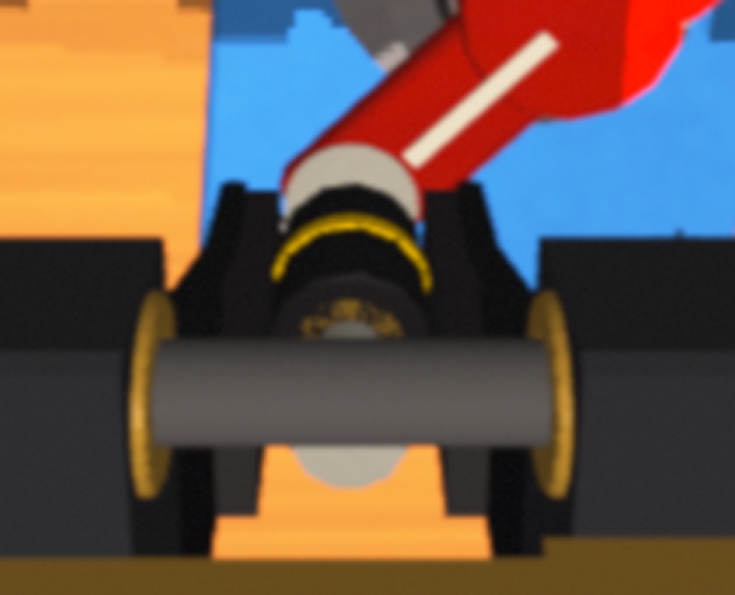

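move_arm([
  [3.8,-3.0,0,0],
  [4.0,-2.6,0,0],
  [4.3,-2.2,0,0],
  [4.4,-1.7,0,0],
  [4.6,-1.3,0,0],
  [4.8,-0.9,0,0],
  [4.7,-0.3,0,0],
  [4.8,0.1,0,0],
  [4.8,0.6,0,0],
  [4.7,1.1,0,0],
  [4.5,1.5,0,0],
  [4.4,2.0,0,0],
])

```text
time_s: 10.5
ee_pos: [458.9, 46.1, 176.7]
eef_rot: [-0.002, -3.139, 0.004]
wrist_force: [-0.9, -3.9, -0.8]
grip_width: 21.2
```

```bash
python3 look.py w13
```

```text
10.5 [458.889  46.09  176.741] F [-0.931 -3.897 -0.816] T [-1.128  0.111  0.01 ] w 21.19
r 47.58 bolt~ 2.049810613664984 (mod 2pi)
```

View pics/w13.png

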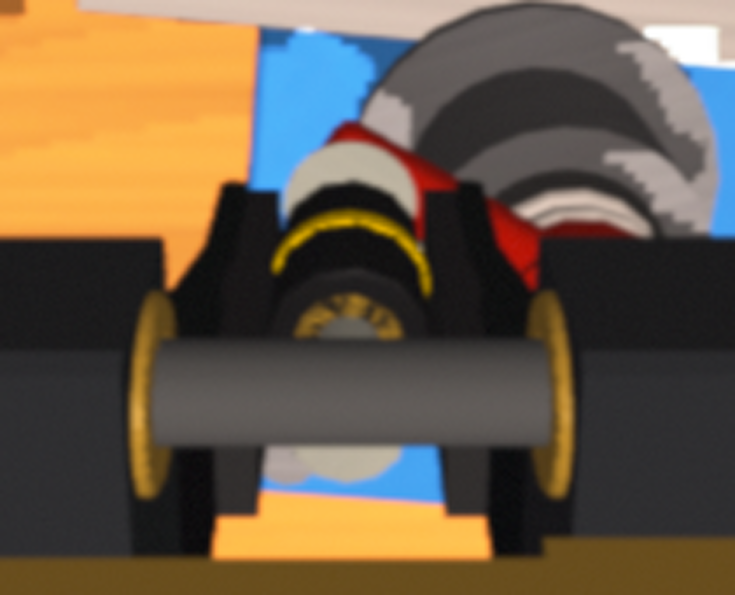

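move_arm([
  [4.1,2.4,0,0],
  [3.9,2.8,0,0],
  [3.6,3.2,0,0],
  [3.3,3.5,0,0],
  [2.9,3.8,0,0],
  [2.5,4.2,0,0],
  [2.0,4.3,0,0],
  [1.6,4.5,0,0],
  [1.2,4.6,0,0],
  [0.7,4.8,0,0],
  [0.2,4.8,0,0],
  [-0.2,4.8,0,0],
])

```text
time_s: 11.75
ee_pos: [436.1, 96.0, 178.1]
eef_rot: [-0.0, 3.137, 0.001]
wrist_force: [6.6, -3.1, -0.2]
grip_width: 21.3
```

```bash
python3 look.py w14
```

```text
11.75 [436.097  95.963 178.117] F [ 6.644 -3.134 -0.239] T [-0.795 -1.428 -0.013] w 21.26
r 48.83 bolt~ -3.0235592233035127 (mod 2pi)
```

View pics/w14.png

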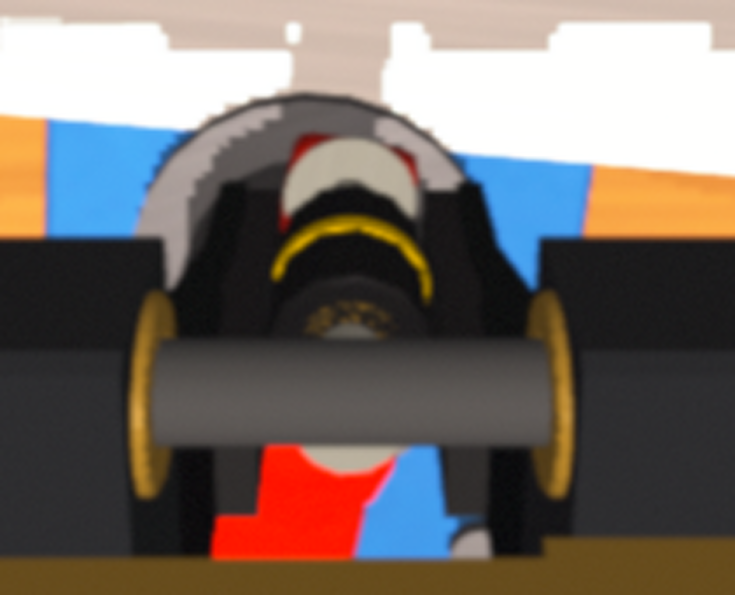

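move_arm([
  [-1.3,4.7,0,0],
  [-1.5,4.7,0,0],
  [-1.6,4.5,0,0],
  [-2.2,4.3,0,0],
  [-2.5,4.1,0,0],
  [-2.9,3.8,0,0],
  [-3.3,3.5,0,0],
  [-3.6,3.1,0,0],
  [-3.9,2.8,0,0],
  [-4.2,2.3,0,0],
  [-4.4,2.0,0,0],
  [-4.5,1.5,0,0],
])

```text
time_s: 13.0
ee_pos: [470.2, 133.5, 176.6]
eef_rot: [-0.003, -3.14, 0.009]
wrist_force: [1.5, -10.4, -0.0]
grip_width: 21.1
```

```bash
python3 look.py w15
```

```text
13.0 [470.225 133.451 176.579] F [  1.484 -10.357  -0.002] T [-2.398 -0.233 -0.001] w 21.09
r 48.93 bolt~ -1.9331784630924411 (mod 2pi)
```

View pics/w15.png

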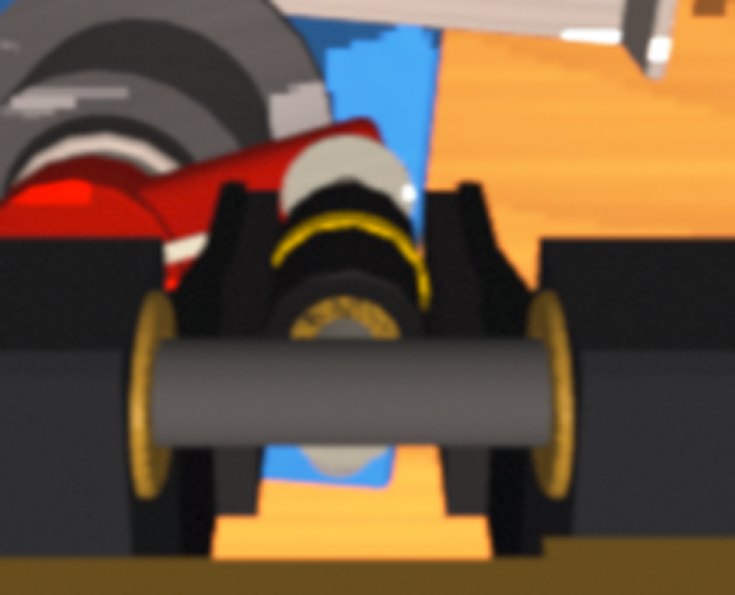

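move_arm([
  [-4.7,0.6,0,0],
  [-4.8,0.2,0,0],
  [-4.8,-0.4,0,0],
  [-4.8,-0.6,0,0],
  [-4.7,-0.8,0,0],
  [-4.6,-1.4,0,0],
  [-4.4,-1.8,0,0],
  [-4.3,-2.2,0,0],
  [-4.0,-2.7,0,0],
  [-3.7,-3.0,0,0],
  [-3.4,-3.4,0,0],
  [-3.1,-3.7,0,0],
])

```text
time_s: 14.25
ee_pos: [520.8, 118.0, 176.9]
eef_rot: [0.001, -3.139, -0.0]
wrist_force: [-3.9, -2.6, 0.3]
grip_width: 20.9
```

```bash
python3 look.py w16
```

```text
14.25 [520.82  117.984 176.851] F [-3.89  -2.575  0.274] T [-0.448  1.128  0.015] w 20.95
r 48.45 bolt~ -0.7844236209825568 (mod 2pi)
```

View pics/w16.png

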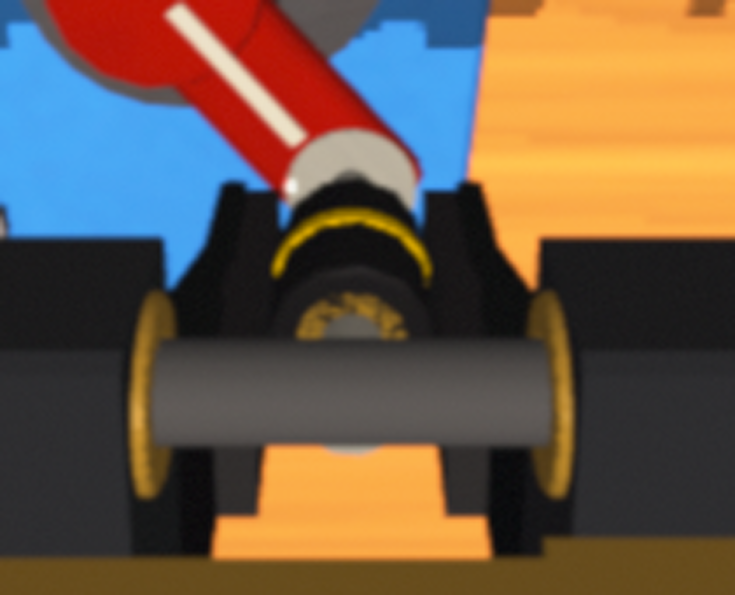

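move_arm([
  [-2.6,-4.0,0,0],
  [-2.3,-4.2,0,0],
  [-1.8,-4.5,0,0],
  [-0.6,-2.3,0,0],
  [0,0,0,0],
  [0,0,0,0],
  [0,0,0,0],
  [0,0,0,0],
  [0,0,0,0],
  [0,0,0,0],
])

```text
time_s: 15.3
ee_pos: [529.1, 102.8, 177.4]
eef_rot: [-0.0, 3.141, 0.0]
wrist_force: [-0.5, -1.4, -0.1]
grip_width: 21.2
```

```bash
python3 look.py w17; python3 - <<'E'
from station import cams
import cv2
for n,(a,b,c,e) in dict(side=(60,400,180,480),top=(90,300,100,480)).items():
    d=cams.snapshot(n); cv2.imwrite(f"pics/{n}_end.png",cv2.resize(d["frame"][a:b,c:e],None,fx=1.7,fy=1.7))
E
```

```text
15.3 [529.136 102.765 177.445] F [-0.455 -1.367 -0.109] T [-0.37   0.23  -0.004] w 21.2
r 47.98 bolt~ -0.4228735371555734 (mod 2pi)
```

View pics/w17.png

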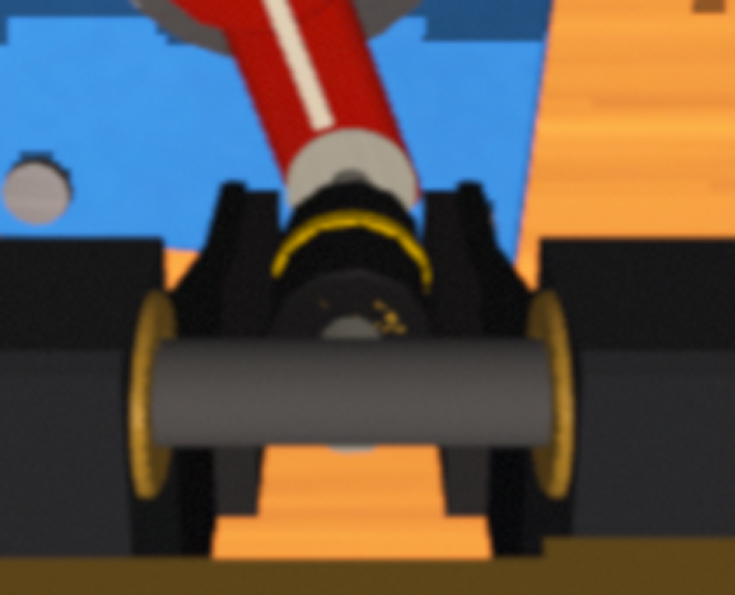

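View pics/side_end.png

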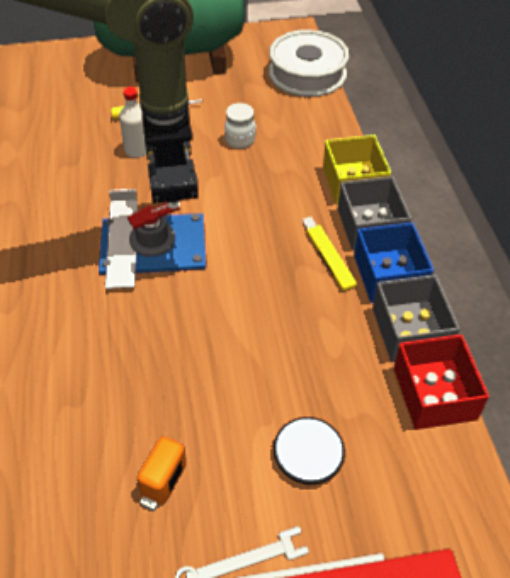

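View pics/top_end.png

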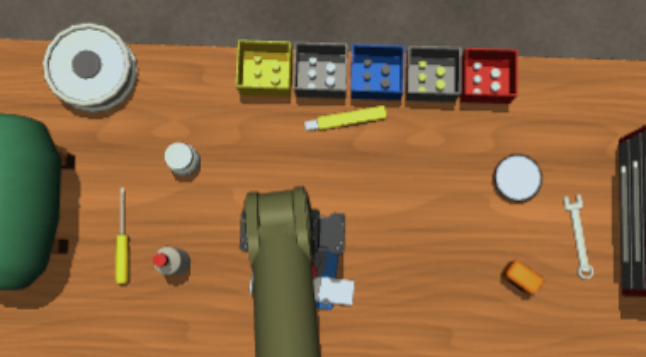

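move_arm([
  [0,0,0,0],
  [0,0,0,0],
  [0,0,0,0],
  [0,0,0,0],
])

```text
time_s: 15.85
ee_pos: [529.0, 102.9, 177.4]
eef_rot: [-0.0, 3.141, 0.0]
wrist_force: [0.4, -0.7, -1.1]
grip_width: 20.8
```

```bash
python3 look.py w18; python3 -c "
from station import ticket
print(ticket.hand_in())"
```

```text
15.85 [528.997 102.918 177.405] F [ 0.36  -0.661 -1.098] T [-0.338 -0.025  0.068] w 20.8
r 47.9 bolt~ -0.4268688745785811 (mod 2pi)
the job is handed in; nothing more can be done
None
```

The red crank bolt is started and one turn in, and the job is handed in at about 16 s with the hand still holding the sleeve.

- **Winding backward:** I gripped the sleeve at 30 N and wound it back from a bolt angle of about 2.67 rad. The wrist camera showed the bolt drop between about -0.23 and -0.55 rad. The bottom edge of the pin cap moved from row 542 to 497 in the enlarged picture.
- **Winding forward:** I wound it clockwise to about 5.86 rad, roughly one turn from the drop. The cap edge then stood at about row 450, a second shift as large as the drop, so the depth is about 16 mm.
- **Last checks:** The grip width was about 21 mm on the 22 mm sleeve, the wrist force was about 1 N, and the hand moved under 0.3 mm over the last half second. The bystanders look unmoved by eye in the side and top pictures; I did not measure them.
- **Disagreements:** On the forward wind the commanded circle ran up to about 1 mm off, with up to 10 N sideways on the sleeve, and I corrected it on the way. The height triangulated with the side camera was about 5–8 mm below the stated heights. The wrist and top cameras together agreed with those heights to about 3–5 mm.

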